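# Show the mark under the valve in an inspection mirror

## Task

Take the round inspection mirror by its handle out of the tool tray and hold it, glass up, under the valve at the spot the camera is pointed at (100 mm straight below the cross mark on the cap), angled so that the camera sees the cross mark in the glass: the glass faces halfway between the mark and the lens. Leave the other tray things and the jar where they are and do not bump the valve stand or the camera. Finish while still holding the mirror steadily in the fingers at that place and angle, resting on nothing.

Things in the scene. Friction and masses are not known exactly. Their poses are not given: they have to be found in the camera images.
- mirror: Inspection mirror, about 80 g, rigid, lying glass up in the tray. Black rectangular handle 90 mm long (x), 18 mm wide (y), 24 mm high (z); a thin 7 mm stem leads from its +x end to a round mirror head 56 mm across and 7 mm thick. Origin: centre of the handle's underside. x along the handle towards the mirror head, z up out of the glass face (the glass is parallel to the handle). The centre of the glass is at (150, 0, 19) mm. Grip the handle across y, at about its middle.
- glass (a point): Centre of the mirror's reflecting face (51 mm across); z is the direction the glass faces, x points away from the handle.
- stand: Valve on a fixed test stand. Origin on the bench straight below the mark; z up, x points from the mark to the post. Foot plate 120 x 160 x 14 mm centred at x = 180 mm, post 28 mm thick at x = 180 mm, 294 mm high; a pipe at height 278 mm runs from the post to the valve, whose body (42 mm thick) reaches from x = -28 to 54 mm; a flat lever on top reaches height 322 mm. Under the valve hangs a round cap 38 mm across, its underside at height 230 mm.
- mark (a point): Black cross mark, 26 mm wide, on the downward face of the cap under the valve, 230 mm above the bench; z up.
- camera_stand: Fixed inspection camera on a foot. Origin on the bench straight below the mark (the same point as the stand's), z up, x points level from there towards the camera. Foot disc 100 mm across and post 18 mm thick at x = 250 mm, post top at height 315 mm; camera housing 50 x 50 x 75 mm, from about 28 to 104 mm behind the lens, its top about 376 mm above the bench.
- lens (a point): Front of the camera's lens, 30 mm across, 190 mm level distance from the mark's axis and 290 mm above the bench; the camera looks from here down at view. Axes as the camera stand's.
- view (a point): The spot in empty space the camera looks at: 100 mm straight below the mark, 130 mm above the bench. The glass centre belongs here. Its z axis halves the angle between the direction to the mark (straight up) and the direction to the lens, leaning 25 degrees (0.436 rad) from the vertical towards the camera: the direction the glass must face. The turn of the mirror about this axis (where the handle points) is free.
- tray: Fixed open steel tool tray 380 x 290 x 30 mm, wall and floor 5 mm. Origin: centre of its underside on the bench, z up, x along its length. Three tools lie in it side by side along its length, in any order, about 80 mm apart.
- wrench: Steel wrench 200 mm long, lying flat in the tray, to be left alone. Origin at the centre of its underside, x along it.
- spatula: Spatula 220 mm long, lying flat in the tray, to be left alone. Origin at the centre of its underside, x along it.
- fitting: Brass pipe fitting 34 mm across, 30 mm high, standing at the far end of the tray, to be left alone. Origin: centre of its underside.
- jar: Closed amber jar 60 mm across, 90 mm high, standing on the bench left of the valve, to be left alone. Origin: centre of its underside.
Mind the look-alikes: they are no part of the job. What is shaped like the mirror but yellow is not meant.

How it is judged (in metres and radians):
On the way, in this order (a step that is already met when the one before it is completed fails the run):
1. the mirror is lifted clear of the tray in the fingers (height (world z) of mirror above 0.06 m and contact force between the fingers and mirror above 1 N), for 0.2 s.
2. the mirror is held at the spot and angle where the camera sees the mark (distance between glass and view below 0.02 m and angle between the z axis of glass and the z axis of view, either way round below 0.14 rad and angle between glass's own z axis and vertical below 1 rad and contact force between the fingers and mirror above 1 N), for 0.5 s.
At the end, for the whole second after the job is handed in: Mirror held still in the fingers, resting on nothing else; glass centre within 20 mm of the spot the camera looks at, glass facing up within 0.14 rad of halfway between mark and lens; wrench, spatula, fitting, jar within 50 mm of their start, jar upright (all of step 2 and linear speed of mirror below 0.03 m/s and angular speed of mirror below 0.2 rad/s and contact force between mirror and stand below 0.2 N and contact force between mirror and camera_stand below 0.2 N and contact force between mirror and tray below 0.2 N and contact force between mirror and jar below 0.2 N and distance of each of wrench, spatula, fitting, jar from where it was at the start of the episode below 0.05 m and angle between jar's own z axis and vertical below 0.2 rad); the arm keeps its last pose, push and grip.
It fails at once if the valve stand is bumped (over 4 N) (contact force between stand and anything else above 4 N).
It fails at once if the camera is bumped (over 4 N) (contact force between camera_stand and anything else above 4 N).
It fails at once if the wrench, spatula, fitting or jar is moved by more than 50 mm (distance of any of wrench, spatula, fitting, jar from where it was at the start of the episode above 0.05 m).
It also fails if it takes over 42 s, if anything falls off the work surface, if the arm or the gripper's body presses on something with over 40 N, if the wrist force passes 120 N, or if a joint passes its speed limit or range.

## Robot

A 7-joint arm with a two-finger parallel gripper is mounted at the origin on the work surface. World frame = base frame: x ahead of the robot, y to its left, z up, the work surface at z = 0. Lengths are in mm, angles in rad, forces in N, time in s.
With the tool pointing down it reaches from about 350 to 900 mm from the base axis. Payload 7.2 kg.
Tool frame: the origin (TCP) lies midway between the tips of the shut fingers; the grasp point (between the pads) lies 19 mm behind it; z points along the fingers, y is the line along which they close (so a half turn about z gives the same grasp; the last joint's range is limited). The gripper opens to 88 mm and grips with 3 to 60 N. Pads are 20 mm wide; open, the fingers measure 115 mm over their backs; the gripper's body (75 mm by 178 mm) begins 61 mm behind the grasp point.
Start: joints at [-1.298, 0.411, -0.013, 1.596, 0.006, 1.134, -0.082], TCP at [208.91, 589.056, 183.853] pointing down, gripper open.
Joint ranges: [-2.95, 2.95], [-0.29, 1.99], [-1.47, 1.44], [0.14, 2.54], [-1.03, 4.17], [0.13, 1.85], [-2.86, 2.86]. Speed limits (rad/s): [2.39, 2.39, 3.01, 3.01, 3.14, 3.14, 3.14].

## Interface

Orientations are given as a unit quaternion [w, x, y, z].
In Python, from station import status, viewer, sign_off gives the robot as it stands. The module is installed in compiled form; this text tells all that it offers.
- The arm moves only by the shell command python3 -m pendant 'ROWS' [FORCE]. ROWS is a JSON object of lists of equal length, an entry for each row: "twist": the turn, a rotation vector about the tool's x, y, z in units of 5 degrees (1.0 is 5 degrees), a list of three; "xyz": the shift along the tool's x, y, z in units of 40 mm (1.0 is 40 mm), a list of three; "jaw": the closure, from 0 (fully open) to 1 (shut). In form: {"twist": [[wx, wy, wz], ...], "xyz": [[dx, dy, dz], ...], "jaw": [jaw, ...]}. A call has 1 to 5 rows; each row is the pose to reach, as a shift and turn from the pose commanded when the call began, along the tool's axes at that moment; what a row does not reach only later rows make up. A row lasts 1/10 s, in which the tool goes at most 50 mm and 8.59 degrees, less where a joint would pass 70% of its speed; a pose out of reach is approached as far as the arm can. A call with a gripper value outside its range is refused whole. The fingers move at their own pace and stop on an object; FORCE is the grip in N (left out, the last holds). Time passes only in rows, so rows that repeat a pose let the fingers close. It gives the time, the measured TCP pose, the force, the opening and the grip force at its end, in the units of the state.
- status.get_obs(): the state, without advancing time (a new reading comes with each control period).
- viewer.camera(name): name is "scene" or "top"; returns a dict with "img" (384x512x3 uint8, blue, green, red), "fx", "fy", "cx", "cy" (pixels), "R" (3x3) and "t" (3): a world point X has camera coordinates R X + t. Camera axes: x right, y down, z forward; pixel columns grow to the right and rows downward; lengths in mm; the calibration is good to about 2 mm. A picture is of the moment at which its call begins. There is no depth.
- sign_off(): hands the job in; it is judged then, once.
Trained networks look in the newest picture that a camera, given by its name, has taken for a name from the list of things; names that differ only in an ending like _2 or _b are one class to them, and where a whole thing is asked for, a point or a joint stands for the part that bears it (a point fixed in the world has none). Each returns a list of dicts, best first, with "score" (0 to 1); they miss things now and then, are a little off and sometimes report something else, mostly with a low value. They report only what shows in the picture. A call takes as long as a camera call. They do not tell look-alikes from the thing itself.
- viewer.boxes_of(target, camera): "extent" ([left, top, width, height] in pixels, round what is visible of it).
- viewer.tip_of(target, camera): "location" ([row, column] in pixels: a listed point, or the origin of a listed thing).
The state is a dict: "t": time; "qpos": joint angles; "dq": joint speeds; "tau": joint torques, N m; "eef_pos": TCP position; "tcp_rot": TCP orientation; "wrist_force": force on the tool from outside, world axes, zero at the start; "moment": the same for the moment, N m; "gripper_width": finger opening in mm; "gripper_force": force on a finger pad.
Only numpy, scipy, OpenCV 4.12 (cv2) and the standard library are available. Lean on these libraries where they do the work, as an engineer would, in place of code of your own. Each camera call takes 0.05 s, during which the arm holds its last target. There are 200 camera calls.

## Working session

There is one attempt and no reset: what is moved stays moved. The work goes in short steps, Python scripts to look and compute and a shell command to move; the robot and the scene stay as the last step left them, time stands still between calls to the robot, and variables do not carry over. Pictures are saved under pics/ and viewed, at most 10 in all, crops included, and the job is handed in when it is done.

```bash
mkdir -p pics
cat > h.py <<'E'
import numpy as np, cv2
from station import status, viewer
def tri(obs):
    A=[];b=[]
    # obs: list of (cam,(row,col)) -> least squares point
    for c,(r,k) in obs:
        d=np.array([(k-c['cx'])/c['fx'],(r-c['cy'])/c['fy'],1]);d=c['R'].T@d if True else d
        d/=np.linalg.norm(d);o=-c['R'].T@c['t'];P=np.eye(3)-np.outer(d,d);A.append(P);b.append(P@o)
    return np.linalg.lstsq(np.vstack(A),np.hstack(b),rcond=None)[0]
def onz(c,rc,z):
    r,k=rc;d=c['R'].T@np.array([(k-c['cx'])/c['fx'],(r-c['cy'])/c['fy'],1]);o=-c['R'].T@c['t']
    return o+d*(z-o[2])/d[2]
def cam(n):
    c=viewer.camera(n);
    for k in('R','t'):c[k]=np.array(c[k],float)
    return c
E
python3 - <<'E'
from h import *
np.set_printoptions(precision=1,suppress=True)
C={}
for n in('scene','top'):
    c=C[n]=cam(n);cv2.imwrite(f'pics/{n}.png',c['img'])
    print(n,'pos',-c['R'].T@c['t'])
    for t in('mirror','glass','mark','lens','stand','camera_stand','jar','tray','fitting','wrench','spatula'):
        print(t,[(np.round(d['location']),round(d['score'],2)) for d in viewer.tip_of(t,n)[:3]])
print(status.get_obs())
E
```

```text
scene pos [1000.8 -327.4 1143.1]
mirror [(array([227., 182.]), 0.93)]
glass [(array([202., 317.]), 0.84), (array([260., 205.]), 0.63), (array([190., 272.]), 0.28)]
mark [(array([189., 270.]), 0.84)]
lens [(array([120., 257.]), 0.66)]
stand []
camera_stand []
jar [(array([120., 292.]), 0.82)]
tray [(array([258., 175.]), 0.82)]
fitting [(array([306., 178.]), 0.64)]
wrench [(array([240., 157.]), 0.66)]
spatula [(array([259., 135.]), 0.94)]
top pos [ 498.2   60.9 1411.5]
mirror [(array([126., 192.]), 0.84), (array([240., 214.]), 0.51)]
glass [(array([171., 198.]), 0.56)]
mark []
lens [(array([238., 213.]), 0.92)]
stand []
camera_stand []
jar [(array([272., 132.]), 0.84)]
tray [(array([224., 347.]), 0.86)]
fitting [(array([180., 374.]), 0.61)]
wrench [(array([247., 346.]), 0.65)]
spatula [(array([227., 350.]), 0.73), (array([252., 379.]), 0.62)]
{'t': 1.2, 'qpos': array([-1.3,  0.4, -0. ,  1.6,  0. ,  1.1, -0.1]), 'dq': array([-0.,  0., -0., -0.,  0.,  0., -0.]), 'tau': array([ -0. , -58.8,   0.6, -29.1,  -0.1,   0. ,   0. ]), 'eef_pos': array([208.9, 589.1, 183.9]), 'tcp_rot': array([-0. ,  0.2,  1. ,  0. ]), 'wrist_force': array([-0.3, -0.6,  0.3]), 'moment': array([ 0., -0.,  0.]), 'gripper_force': 0.0, 'gripper_width': 87.36653837986195}
```

View pics/scene.png

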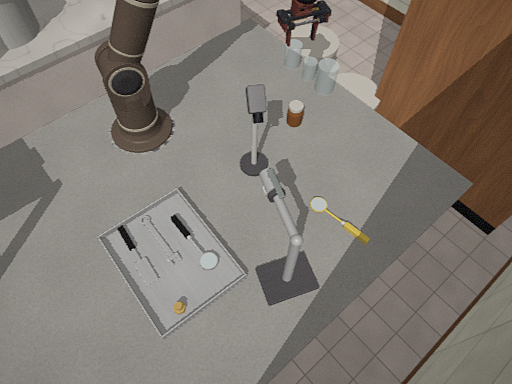

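View pics/top.png

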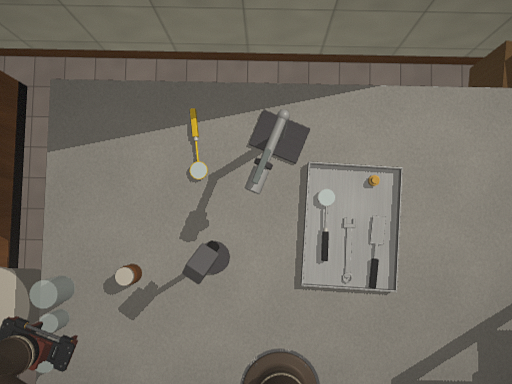

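The scene view shows two mirror-shaped things. One is the black-handled mirror in the tray: handle scene (228,182), top (246,325); glass scene (261,208), top (197,326). The other is the yellow one on the bench: scene (225,340), top (140,195). The black one in the tray fits the description; the crop should confirm it.

Run:
```python
from h import *
s=cv2.imread('pics/scene.png');t=cv2.imread('pics/top.png')
def cr(im,r,c,h,w):return cv2.resize(im[r:r+h,c:c+w],(400,300),interpolation=cv2.INTER_CUBIC)
# tiles: scale 4 (75x100) 
o=np.vstack([np.hstack([cr(t,180,280,90,120),cr(s,205,150,75,100)]),np.hstack([cr(t,95,170,180,240),cr(s,70,200,240,320)])])
cv2.imwrite('pics/tiles.png',o)
```

```text
(no output)
```

View pics/tiles.png

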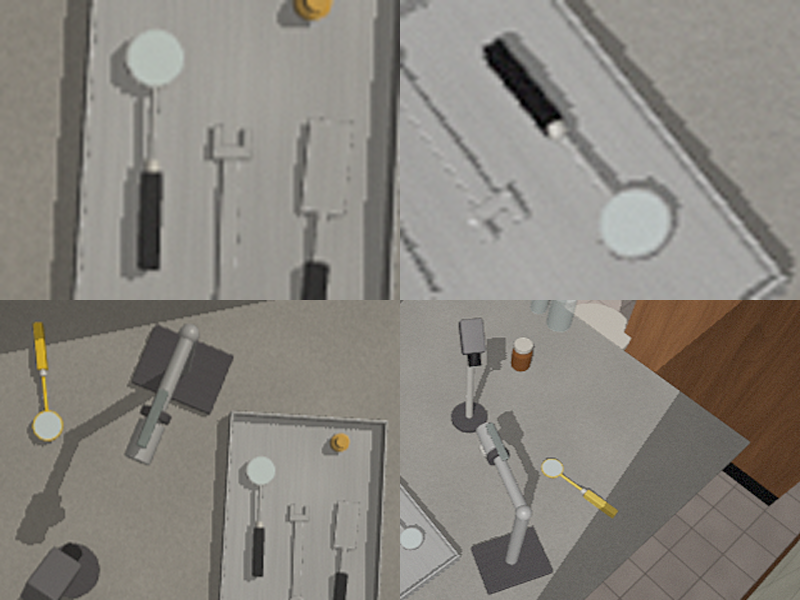

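The black-handled mirror is confirmed in the crop (white ferrule, glass up). It lies at the tray's left, with its handle in top rows 231–260, col 325. The yellow one is the look-alike.

Run:
```python
from h import *
from scipy.optimize import least_squares
np.set_printoptions(precision=1,suppress=True)
s=cam('scene');t=cam('top')
def both(n,a,b): print(n,tri([(s,a),(t,b)]))
both('glass',(260.8,208.8),(197.4,326.5))
both('handletop',(226.8,180.3),(245.7,325))
both('posttop',(240.4,298.4),(113.6,284))
both('lens',(120,257),(238,213))
F=[onz(s,(278,288.8),14),onz(t,(137,278.6),14)];D=[onz(s,(163.6,255.2),8),onz(t,(258.8,211.4),8)]
print('foot',F,'disc',D);print('mark scene',onz(s,(189,270),230),onz(s,(189,270),278))
f=np.mean(F,0)[:2];d=np.mean(D,0)[:2]
r=least_squares(lambda p:[np.hypot(*(p-f))-180,np.hypot(*(p-d))-250],onz(s,(189,270),230)[:2]);print('mark xy',r.x,r.fun)
for n,c in(('scene',s),('top',t)):
  for tg in('stand','camera_stand','mark'):print(n,tg,[(np.round(q['extent']),round(q['score'],2)) for q in viewer.boxes_of(tg,n)[:2]])
j=[onz(t,(272,132),0),onz(s,(120,292),0)];print('jar',j,'lensdir',np.arctan2(*(d-r.x)[::-1]))
```

```text
glass [ 587.3 -129.9   22.4]
handletop [ 438.5 -128.4   20.8]
posttop [780.5  16.5 285.5]
lens [459.3 175.7 320.1]
foot [array([781.4,  20.8,  14. ]), array([772.7,  19.5,  14. ])] disc [array([398.3, 219.3,   8. ]), array([390.1, 219.5,   8. ])]
mark scene [606.8  87.8 230. ] [627.5  65.9 278. ]
mark xy [616.7 103.6] [0.8 0.8]
scene stand [(array([253., 168.,  67., 136.]), 0.82)]
scene camera_stand [(array([240.,  86.,  28.,  89.]), 0.85)]
scene mark [(array([258., 168.,  59., 137.]), 0.71)]
top stand [(array([242., 111.,  63.,  84.]), 0.61)]
top camera_stand [(array([180., 240.,  49.,  44.]), 0.72)]
top mark [(array([241., 108.,  69.,  87.]), 0.82)]
jar [array([343.4, 465.9,   0. ]), array([329. , 466.1,   0. ])] lensdir 2.6617448665742227
```

Run:
```python
from h import *
s=cv2.imread('pics/scene.png');t=cv2.imread('pics/top.png')
f=lambda im:cv2.convertScaleAbs(255*(im/255.)**.6)
a=cv2.resize(f(t[105:285,175:315]),None,fx=3.3,fy=3.3,interpolation=cv2.INTER_CUBIC)
b=cv2.resize(f(s[80:305,235:325]),(270,594),interpolation=cv2.INTER_CUBIC) # sx=3, sy=2.64
o=np.hstack([a,b]);print(o.shape);cv2.imwrite('pics/z.png',o)
```

```text
(594, 732, 3)
```

View pics/z.png

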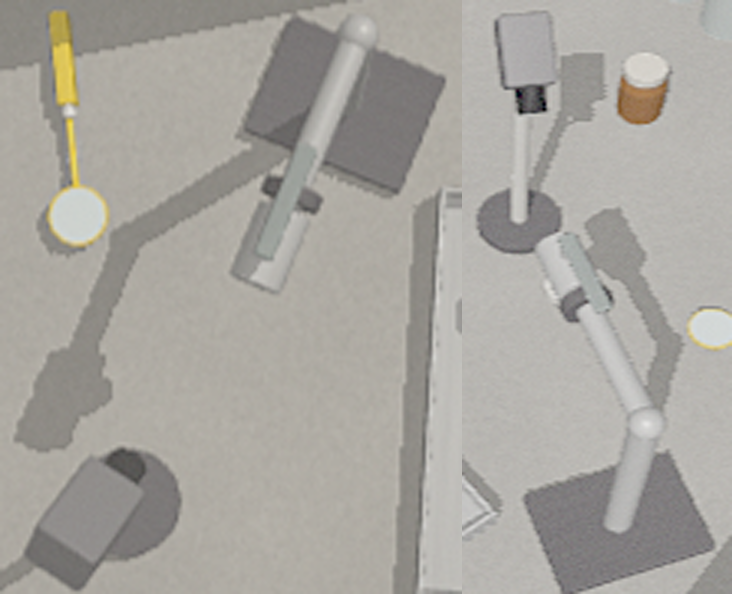

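The picture shows the stand's foot plate, its post ball and the valve end (zoom 254,283), and the camera's disc and housing. I'll fit the known geometry to these points.

```bash
cat > fit.py <<'E'
from h import *
from scipy.optimize import least_squares
import json
np.set_printoptions(precision=1,suppress=True)
s=cam('scene');t=cam('top')
L=lambda x,y:(175+x/3.3,105+y/3.3)
S=lambda x,y:(235+(x-462)/3,80+y/2.64)
P=[] # cam,uv,frame,xyz
st=[(120,-80),(120,80),(240,80),(240,-80)]
# plate corners in top: far-left, far-right, near-right, near-left
top=[(293,15),(445,80),(396,195),(245,135)]
# far = +x ; left/right assigned by geometry
for uv,p in zip(top,[(240,80),(240,-80),(120,-80),(120,80)]):P.append((t,L(*uv),0,(*p,14)))
for uv,p in zip([(524,491),(668,452),(715,547)],[(120,-80),(120,80),(240,80)]):P.append((s,S(*uv),0,(*p,14)))
P+=[(t,L(357,30),0,(180,0,285)),(s,S(646,424),0,(180,0,285)),(t,L(254,283),0,(-28,0,278)),(s,S(549,240),0,(-28,0,278)),
(t,L(130,506),1,(250,0,8)),(s,S(519.5,220),1,(250,0,8)),(s,S(532,105),1,(190,0,290))]
for uv,p in zip([(143,490),(92,456),(87,562),(38,527)],[(195,25,327),(195,-25,327),(253.5,25,376),(253.5,-25,376)]):P.append((t,L(*uv),1,p))
def pr(c,X):
    x=c['R']@X+c['t'];return np.array([c['fx']*x[0]/x[2]+c['cx'],c['fy']*x[1]/x[2]+c['cy']])
def res(q):
    o=[]
    for c,uv,f,X in P:
        a=q[2+f];X=np.array([q[0]+np.cos(a)*X[0]-np.sin(a)*X[1],q[1]+np.sin(a)*X[0]+np.cos(a)*X[1],X[2]]);o.append(pr(c,X)-uv)
    return np.ravel(o)
r=least_squares(res,[617,104,-.45,2.66],loss='soft_l1');print(r.x[:2],np.round(r.x[2:],3));print(res(r.x).reshape(-1,2))
b=[np.cos(r.x[3]),np.sin(r.x[3])]
E
python3 fit.py
```

```text
[606.5  83. ] [-0.4  2.6]
[[-0.8 -0.2]
 [ 0.5 -0.5]
 [ 0.7 -0.1]
 [-1.  -1.5]
 [-1.5  1. ]
 [-0.5 -0.2]
 [-0.2 -0.1]
 [-0.1  1.5]
 [-0.3 -2.2]
 [-0.7  1. ]
 [ 1.9  1. ]
 [-1.4 -0.8]
 [-0.7  0.2]
 [-0.2  3. ]
 [ 1.2  0. ]
 [-0.9 -1.1]
 [ 1.9  1.3]
 [-1.6 -0.2]]
```

```bash
cat > goal.py <<'E'
import numpy as np,sys
from scipy.spatial.transform import Rotation as Ro
from station import status
def goal(p,xaz=None,R=None):
    o=status.get_obs();q=o['tcp_rot'];A=Ro.from_quat([q[1],q[2],q[3],q[0]])
    if R is None:
        c,s=np.cos(xaz),np.sin(xaz);R=np.array([[c,s,0],[s,-c,0],[0,0,-1]])
    B=Ro.from_matrix(R);d=A.inv().apply(np.array(p)-o['eef_pos'])/40;w=(A.inv()*B).as_rotvec(degrees=True)/5
    print('t',o['t'],'pos',np.round(o['eef_pos'],1),'twist',np.round(w,2),'xyz',np.round(d,2),'q',np.round(o['qpos'],2),'F',np.round(o['wrist_force'],1),o['gripper_width'],o['gripper_force'])
if __name__=='__main__':
    a=[float(v) for v in sys.argv[1:]];goal(a[:3],np.radians(a[3]))
E
python3 -m pendant '{"twist":[[0,0,0],[0,0,0],[0,0,0],[0,0,0],[0,0,0]],"xyz":[[0,0,-1.2],[0,0,-2.4],[0,0,-3.6],[0,0,-4.8],[0,0,-6.2]],"jaw":[0,0,0,0,0]}'
python3 goal.py 330 218 430 45; python3 goal.py 438 -128 430 0
```

```text
t: 2.2
eef_pos: [208.8, 588.5, 427.9]
tcp_rot: [0.0, 0.17, 0.986, 0.0]
wrist_force: [0.7, 0.8, 0.2]
gripper_width: 87.6
gripper_force: 0.0
t 2.2 pos [208.8 588.5 427.9] twist [ 0.   -0.   23.09] xyz [-5.95 -7.72 -0.05] q [-1.31  0.33  0.01  1.16 -0.    1.65 -0.08] F [0.7 0.8 0.2] 87.61724066858214 0.0
t 2.2 pos [208.8 588.5 427.9] twist [ 0.   -0.   32.09] xyz [-11.39 -14.97  -0.05] q [-1.31  0.33  0.01  1.16 -0.    1.65 -0.08] F [0.7 0.8 0.2] 87.61724066858214 0.0
```

```bash
python3 -m pendant '{"twist":[[0,0,8],[0,0,8],[0,0,8],[0,0,8],[0,0,8]],"xyz":[[-2.85,-3.75,0],[-2.85,-3.75,0],[-2.85,-3.75,0],[-2.85,-3.75,0],[-2.85,-3.75,0]],"jaw":[0,0,0,0,0]}' >/dev/null
python3 goal.py 438 -128 430 0
```

```text
t 2.7 pos [269.2 404.8 427.7] twist [ 1.000e-02 -4.000e-02  2.395e+01] xyz [-13.66  -2.94  -0.08] q [-1.21  0.05  0.14  1.5  -0.01  1.59 -0.56] F [-0.6  0.1 -0.7] 87.8161233111665 0.0
```

```bash
python3 -m pendant '{"twist":[[0,0,8],[0,0,8],[0,0,8],[0,0,8],[0,0,8]],"xyz":[[-4.5,-1,0],[-4.5,-1,0],[-4.5,-1,0],[-4.5,-1,0],[-4.5,-1,0]],"jaw":[0,0,0,0,0]}' >/dev/null
python3 goal.py 438 -128 430 0
```

```text
t 3.2 pos [324.9 229.5 427. ] twist [-1.000e-02 -3.000e-02  1.595e+01] xyz [-8.29  4.38 -0.09] q [-1.04 -0.13  0.26  1.67  0.03  1.6  -0.96] F [0.  0.4 1.3] 87.88067576911327 0.0
```

```bash
python3 -m pendant '{"twist":[[0,0,8],[0,0,8],[0,0,8],[0,0,8],[0,0,8]],"xyz":[[-4.2,2.2,0],[-4.2,2.2,0],[-4.2,2.2,0],[-4.2,2.2,0],[-4.2,2.2,0]],"jaw":[0,0,0,0,0]}' >/dev/null
python3 goal.py 438 -128 430 0
```

```text
t 3.7 pos [383.1  48.4 426.6] twist [-0.   -0.03  7.93] xyz [-1.76  4.27 -0.09] q [-0.81 -0.19  0.45  1.7   0.08  1.61 -1.24] F [0.8 1.6 0.1] 88.06964587230276 0.0
```

```bash
python3 -m pendant '{"twist":[[0,0,7.93],[0,0,7.93],[0,0,7.93],[0,0,7.93],[0,0,7.93]],"xyz":[[-1.76,4.27,0],[-1.76,4.27,0],[-1.76,4.27,1],[-1.76,4.27,2],[-1.76,4.27,3]],"jaw":[0.43,0.43,0.43,0.43,0.43]}' >/dev/null
python3 goal.py 438 -128 130 0
```

```text
t 4.2 pos [ 439.8 -123.7  314. ] twist [ 0.01 -0.05  0.05] xyz [-0.07  0.1   4.6 ] q [-0.58 -0.02  0.75  1.82  0.01  1.33 -1.4 ] F [ 0.8  1.4 -0.6] 51.910836503561264 0.0
```

```bash
python3 -m pendant '{"twist":[[0,0,0],[0,0,0],[0,0,0],[0,0,0],[0,0,0]],"xyz":[[-0.05,0.1,1.2],[-0.05,0.1,2.4],[-0.05,0.1,3.6],[-0.05,0.1,4.8],[-0.05,0.1,5.6]],"jaw":[0.43,0.43,0.43,0.43,0.43]}' >/dev/null
python3 goal.py 438 -128 9 0
python3 - <<'E'
from h import *
s=cam('scene');t=cam('top')
a=cv2.resize(t['img'][170:300,270:400],(400,400),interpolation=3);b=cv2.resize(s['img'][190:290,120:220],(400,400),interpolation=3)
cv2.imwrite('pics/g1.png',np.hstack([a,b]))
E
```

```text
t 4.7 pos [ 435.5 -124.    87.5] twist [0.   0.02 0.16] xyz [0.07 0.1  1.96] q [-0.45  0.29  0.74  2.14 -0.27  0.81 -1.1 ] F [0.4 0.2 0.9] 49.9457267865394 0.0
```

View pics/g1.png

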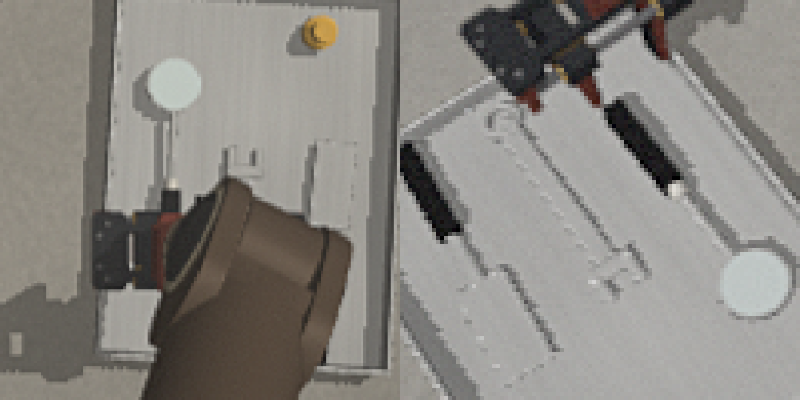

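The fingers stand above the handle (the pair shows at right tile 597,100 and 660,55), straddling it. I'll descend with a small correction in y.

```bash
python3 -m pendant '{"twist":[[0,0,0],[0,0,0],[0,0,0],[0,0,0],[0,0,0]],"xyz":[[0.05,0.1,0.6],[0.05,0.1,1.2],[0.05,0.1,1.6],[0.05,0.1,1.8],[0.05,0.1,1.9]],"jaw":[0.43,0.43,0.43,0.43,0.43]}'
python3 goal.py 438 -128 9 0
```

```text
t: 5.3
eef_pos: [439.9, -128.2, 14.8]
tcp_rot: [-0.0, 1.0, 0.007, 0.001]
wrist_force: [0.3, -0.5, 0.8]
gripper_width: 49.9
gripper_force: 0.0
t 5.3 pos [ 439.9 -128.2   14.8] twist [-0.   -0.02  0.17] xyz [-0.05 -0.01  0.15] q [-0.33  0.43  0.63  2.18 -0.42  0.65 -0.95] F [ 0.3 -0.5  0.8] 49.879080842557066 0.0
```

```bash
python3 -m pendant '{"twist":[[0,0,0],[0,0,0],[0,0,0],[0,0,0],[0,0,0]],"xyz":[[0,0,0.08],[0,0,0.08],[0,0,0.08],[0,0,0.08],[0,0,0.08]],"jaw":[0.43,0.43,1,1,1]}' 40
python3 -m pendant '{"twist":[[0,0,0],[0,0,0],[0,0,0],[0,0,0],[0,0,0]],"xyz":[[0,0,0],[0,0,0],[0,0,0],[0,0,0],[0,0,0]],"jaw":[1,1,1,1,1]}'
```

```text
t: 5.8
eef_pos: [439.2, -128.1, 11.1]
tcp_rot: [-0.0, 1.0, 0.007, 0.0]
wrist_force: [0.1, -0.4, -0.0]
gripper_width: 29.5
gripper_force: 0.0
t: 6.3
eef_pos: [438.9, -128.1, 10.8]
tcp_rot: [-0.0, 1.0, 0.007, -0.0]
wrist_force: [0.5, -1.0, -0.3]
gripper_width: 0.4
gripper_force: 0.0
```

The fingers closed on nothing, so I'll look.

Run:
```python
from h import *
s=cam('scene');t=cam('top')
a=cv2.resize(t['img'][170:300,270:400],(400,400),interpolation=3);b=cv2.resize(s['img'][190:290,120:220],(400,400),interpolation=3)
cv2.imwrite('pics/g2.png',np.hstack([a,b]))
def pr(c,X):
    x=c['R']@np.array(X)+c['t'];return c['fx']*x[0]/x[2]+c['cx'],c['fy']*x[1]/x[2]+c['cy']
for z in(11,30,90):print(pr(s,(439,-128,z)),pr(t,(439,-128,z)))
```

```text
(np.float64(180.87106572007485), np.float64(228.19773766481492)) (np.float64(324.3879488089978), np.float64(245.36895953639308))
(np.float64(180.01231713767874), np.float64(225.51110807974754)) (np.float64(325.2283087817575), np.float64(245.65239213801934))
(np.float64(177.14690272588484), np.float64(216.54654349121122)) (np.float64(328.04129353087114), np.float64(246.60114221134577))
```

View pics/g2.png

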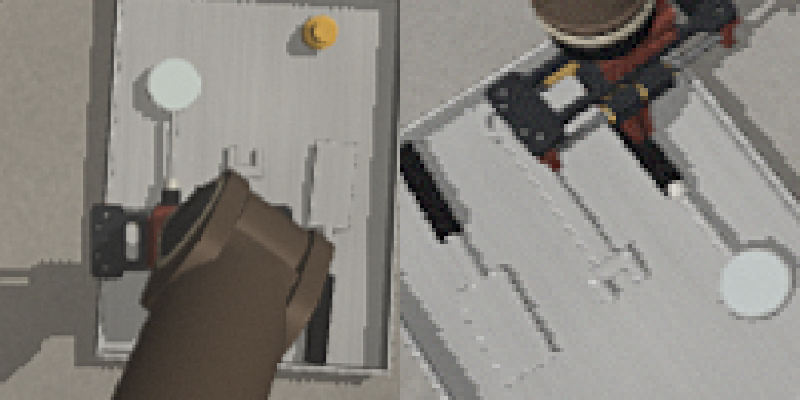

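Run:
```python
from h import *
s=cam('scene')
print(status.get_obs()['gripper_width'],status.get_obs()['gripper_force'])
a=s['img'][205:245,160:210];a=cv2.convertScaleAbs(255*(a/255.)**.5)
o0=cv2.imread('pics/scene.png')[205:245,160:210];o0=cv2.convertScaleAbs(255*(o0/255.)**.5)
cv2.imwrite('pics/g3.png',np.hstack([cv2.resize(x,(400,320),interpolation=0) for x in(o0,a)]))
```

```text
0.512577093405281 0.0
```

View pics/g3.png

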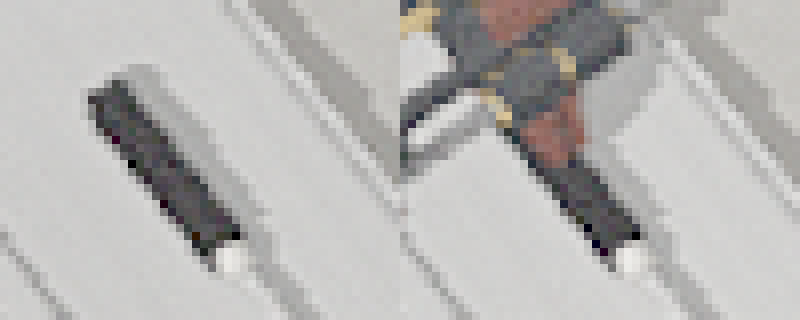

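The shut fingertips end at about scene pixel (180,225.6), on the handle's top face. So the tips sit about 19 mm higher than the reported TCP. I'll open and go lower, watching the force.

```bash
python3 -m pendant '{"twist":[[0,0,0],[0,0,0],[0,0,0],[0,0,0],[0,0,0]],"xyz":[[0,0,0],[0,0,0],[0,0,0],[0,0,0.1],[0,0,0.15]],"jaw":[0.43,0.43,0.43,0.43,0.43]}'
python3 -m pendant '{"twist":[[0,0,0],[0,0,0],[0,0,0]],"xyz":[[0,0,0.1],[0,0,0.2],[0,0,0.2]],"jaw":[0.43,0.43,0.43]}'
```

```text
t: 6.95
eef_pos: [438.8, -128.0, 4.5]
tcp_rot: [-0.0, 1.0, 0.007, -0.0]
wrist_force: [0.4, 0.8, 0.6]
gripper_width: 36.9
gripper_force: 0.0
t: 7.25
eef_pos: [438.5, -128.1, -3.8]
tcp_rot: [-0.0, 1.0, 0.007, -0.001]
wrist_force: [0.5, 0.5, 0.8]
gripper_width: 49.8
gripper_force: 0.0
```

```bash
python3 -m pendant '{"twist":[[0,0,0],[0,0,0],[0,0,0]],"xyz":[[0,0,0.08],[0,0,0.08],[0,0,0.08]],"jaw":[0.43,0.43,0.43]}'
python3 -m pendant '{"twist":[[0,0,0],[0,0,0],[0,0,0],[0,0,0],[0,0,0]],"xyz":[[0,0,0],[0,0,0],[0,0,0],[0,0,0],[0,0,0]],"jaw":[1,1,1,1,1]}' 40
```

```text
t: 7.55
eef_pos: [438.9, -128.2, -6.4]
tcp_rot: [-0.0, 1.0, 0.007, -0.0]
wrist_force: [0.0, 0.0, 0.7]
gripper_width: 50.3
gripper_force: 0.0
t: 8.05
eef_pos: [439.0, -128.1, -6.3]
tcp_rot: [-0.0, 1.0, 0.007, 0.0]
wrist_force: [-0.0, -0.3, 0.2]
gripper_width: 13.3
gripper_force: 0.0
```

```bash
python3 -m pendant '{"twist":[[0,0,0],[0,0,0],[0,0,0]],"xyz":[[0,0,0],[0,0,0],[0,0,0]],"jaw":[1,1,1]}' 40
python3 - <<'E'
from h import *
s=cam('scene')
a=s['img'][205:245,160:210];a=cv2.convertScaleAbs(255*(a/255.)**.5)
t=cam('top');b=t['img'][215:265,300:350];b=cv2.convertScaleAbs(255*(b/255.)**.5)
cv2.imwrite('pics/g4.png',np.hstack([cv2.resize(a,(400,320),interpolation=0),cv2.resize(b,(320,320),interpolation=0)]))
E
```

```text
t: 8.35
eef_pos: [438.9, -128.1, -6.4]
tcp_rot: [-0.0, 1.0, 0.007, 0.0]
wrist_force: [-0.4, 0.6, -0.7]
gripper_width: 0.1
gripper_force: 0.0
```

View pics/g4.png

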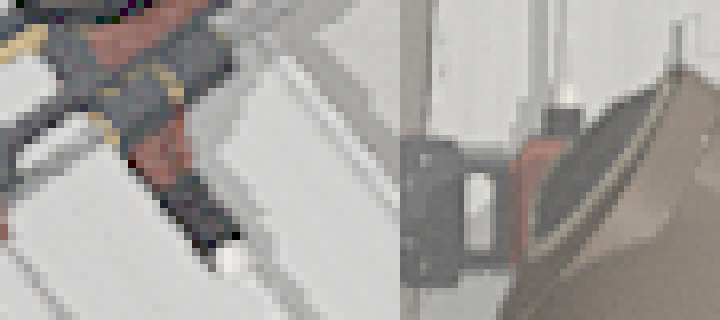

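Still above the handle: the tip shows at about scene (182.5,228) and there is no contact force, so the true tip height is larger than I assumed. I'll open, then probe lower in small steps with force checks.

```bash
python3 -m pendant '{"twist":[[0,0,0],[0,0,0],[0,0,0],[0,0,0],[0,0,0]],"xyz":[[0,0,0],[0,0,0],[0,0,0],[0,0,0],[0,0,0.1]],"jaw":[0.43,0.43,0.43,0.43,0.43]}'|grep -E 'eef|force|width'
python3 -m pendant '{"twist":[[0,0,0],[0,0,0],[0,0,0]],"xyz":[[0,0,0.1],[0,0,0.15],[0,0,0.15]],"jaw":[0.43,0.43,0.43]}'|grep -E 'eef|force|width'
```

```text
eef_pos: [439.3, -128.2, -10.2]
wrist_force: [1.0, -0.1, -0.6]
gripper_width: 37.0
gripper_force: 0.0
eef_pos: [438.6, -128.1, -16.8]
wrist_force: [0.6, 0.3, -0.0]
gripper_width: 50.4
gripper_force: 0.0
```

```bash
python3 -m pendant '{"twist":[[0,0,0],[0,0,0],[0,0,0]],"xyz":[[0,0,0.1],[0,0,0.2],[0,0,0.2]],"jaw":[0.43,0.43,0.43]}'|grep -E 'eef|force|width'
python3 -m pendant '{"twist":[[0,0,0],[0,0,0],[0,0,0],[0,0,0],[0,0,0]],"xyz":[[0,0,0],[0,0,0],[0,0,0],[0,0,0],[0,0,0]],"jaw":[1,1,1,1,1]}' 30|grep -E 'eef|force|width'
python3 -m pendant '{"twist":[[0,0,0],[0,0,0]],"xyz":[[0,0,0],[0,0,0]],"jaw":[1,1]}'|grep -E 'eef|force|width'
```

```text
eef_pos: [438.6, -128.1, -24.9]
wrist_force: [-0.5, 0.9, -0.7]
gripper_width: 49.8
gripper_force: 0.0
eef_pos: [439.0, -128.1, -24.3]
wrist_force: [-0.7, -1.0, 0.6]
gripper_width: 17.5
gripper_force: 29.8
eef_pos: [439.0, -128.1, -24.3]
wrist_force: [0.3, -0.1, 1.5]
gripper_width: 17.8
gripper_force: 29.8
```

Gripped (17.8 mm, 29.8 N). I'll lift it and work out the target pose.

```bash
python3 -m pendant '{"twist":[[0,0,0],[0,0,0],[0,0,0],[0,0,0],[0,0,0]],"xyz":[[0,0,-0.5],[0,0,-1],[0,0,-1.6],[0,0,-2.2],[0,0,-2.7]],"jaw":[1,1,1,1,1]}'
cat > plan.py <<'E'
from goal import *
import sys
M=np.array([606.5,83,130]);lz=2.57;az=1.14
n=np.array([np.sin(.436)*np.cos(lz),np.sin(.436)*np.sin(lz),np.cos(.436)])
x=np.array([np.cos(az),np.sin(az),0]);x-=n*(x@n);x/=np.linalg.norm(x)
R=np.c_[x,-np.cross(n,x),-n]
g=np.array([148.3,1.8,-48.3])+np.array([float(v) for v in sys.argv[1:4]]) if len(sys.argv)>3 else np.array([148.3,1.8,-48.3])
p=M-R@g;print('goal tcp',np.round(p,1));goal(p,R=R)
E
python3 plan.py
```

```text
t: 10.75
eef_pos: [438.8, -128.2, 84.6]
tcp_rot: [-0.0, 1.0, 0.007, 0.0]
wrist_force: [0.9, -0.7, -0.8]
gripper_width: 17.8
gripper_force: 29.8
goal tcp [557.  -60.3  93.4]
t 10.75 pos [ 438.8 -128.2   84.6] twist [ -4.78   2.19 -12.54] xyz [ 2.98 -1.65 -0.22] q [-0.44  0.3   0.74  2.13 -0.28  0.8  -1.07] F [ 0.9 -0.7 -0.8] 17.77082487672357 29.787666499614716
```

```bash
python3 -m pendant '{"twist":[[-0.5,0.2,-1.3],[-1,0.4,-2.6],[-1.5,0.7,-3.9],[-2,0.9,-5.2],[-2.4,1.1,-6.3]],"xyz":[[0,0,-0.1],[0,0,-0.2],[0,0,-0.3],[0,0,-0.4],[0,0,-0.5]],"jaw":[1,1,1,1,1]}' >/dev/null
python3 plan.py
```

```text
goal tcp [557.  -60.3  93.4]
t 11.25 pos [ 438.7 -127.7  103.6] twist [-2.37  1.07 -6.18] xyz [3.39 0.11 0.41] q [-0.65  0.12  0.75  2.28  0.13  0.61 -1.01] F [ 0.3 -0.2 -0.5] 17.89362394837107 29.78730171918869
```

```bash
python3 -m pendant '{"twist":[[-0.5,0.2,-1.3],[-1,0.4,-2.6],[-1.5,0.7,-3.9],[-2,0.9,-5.2],[-2.37,1.07,-6.18]],"xyz":[[0.2,0,0],[0.5,0,0],[0.8,0,0.1],[1.2,0.05,0.1],[1.6,0.05,0.2]],"jaw":[1,1,1,1,1]}' >/dev/null
python3 -m pendant '{"twist":[[0,0,0],[0,0,0]],"xyz":[[0,0,0],[0,0,0]],"jaw":[1,1]}' >/dev/null
python3 plan.py
python3 - <<'E'
from h import *
np.set_printoptions(precision=1,suppress=True)
C={n:cam(n) for n in('scene','top')}
for n in C:
    cv2.imwrite(f'pics/m_{n}.png',C[n]['img'])
    for t in('glass','mirror'):print(n,t,[(np.round(d['location'],1),round(d['score'],2)) for d in viewer.tip_of(t,n)[:4]], [np.round(d['extent']) for d in viewer.boxes_of(t,n)[:3]])
cv2.imwrite('pics/m.png',np.hstack([cv2.resize(C['scene']['img'][100:300,170:340],(400,471),interpolation=3),cv2.resize(C['top']['img'][100:300,180:350],(400,471),interpolation=3)]))
E
```

```text
goal tcp [557.  -60.3  93.4]
t 11.95 pos [494.3 -96.9  98.3] twist [-0.03  0.03 -0.08] xyz [1.52 0.89 0.45] q [-0.77  0.14  0.71  2.37  0.5   0.35 -0.97] F [-0.7 -0.2 -1. ] 17.687076490831554 29.788155555725098
scene glass [(array([203.8, 315.6]), 0.74), (array([201. , 244.2]), 0.72)] [array([178., 196.,  75.,  22.]), array([308., 194.,  61.,  50.])]
scene mirror [(array([236.4, 354.9]), 0.97), (array([213.2, 196. ]), 0.62)] [array([180., 194.,  78.,  23.]), array([311., 199.,  59.,  45.])]
top glass [(array([168.5, 198.6]), 0.59), (array([213.4, 267.3]), 0.57)] [array([192., 110.,  14.,  67.]), array([255., 200.,  53.,  32.])]
top mirror [(array([234.5, 316.5]), 0.79), (array([125.7, 193.2]), 0.78)] [array([260., 199.,  73.,  40.])]
```

View pics/m.png

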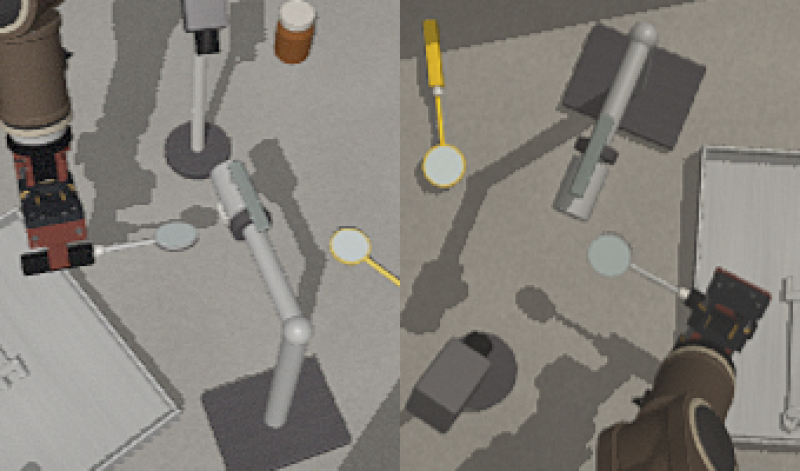

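The glass shows at about scene (col 245, row 200) and top (col 269, row 208); the tool is clear of everything. I'll measure the centre and normal from both views.

```bash
cat > meas.py <<'E'
from h import *
import sys
from scipy.optimize import least_squares
from goal import Ro
np.set_printoptions(precision=3,suppress=True)
def pr(c,X):
    x=c['R']@X+c['t'];return np.array([c['fx']*x[0]/x[2]+c['cx'],c['fy']*x[1]/x[2]+c['cy']])
def measure(seeds,take=True):
    ob=[]
    for n,(u,v) in seeds.items():
        c=cam(n);im=cv2.resize(c['img'],None,fx=4,fy=4,interpolation=cv2.INTER_CUBIC)
        im=cv2.GaussianBlur(im,(5,5),0);m=np.zeros((im.shape[0]+2,im.shape[1]+2),np.uint8)
        cv2.floodFill(im,m,(int(u*4),int(v*4)),0,(14,)*3,(14,)*3,cv2.FLOODFILL_MASK_ONLY|cv2.FLOODFILL_FIXED_RANGE|4|(255<<8))
        m=m[1:-1,1:-1];m=cv2.morphologyEx(m,cv2.MORPH_OPEN,np.ones((9,9)))
        k=max(cv2.findContours(m,0,2)[0],key=cv2.contourArea)
        M=cv2.moments(k);a=M['m00'];ctr=np.array([M['m10'],M['m01']])/a
        cov=np.array([[M['mu20'],M['mu11']],[M['mu11'],M['mu02']]])/a
        print(n,'ctr',ctr/4,'area px',a/16,'cov',(cov/16).ravel());ob.append((c,ctr/4-.375*0,cov/16))
    p0=tri([(c,(q[1],q[0])) for c,q,_ in ob])
    def res(w):
        p=w[:3];n=np.array([w[3],w[4],1]);n/=np.linalg.norm(n);o=[]
        for c,q,V in ob:
            J=np.array([(pr(c,p+e)-pr(c,p-e))/2 for e in np.eye(3)]).T
            W=J@((np.eye(3)-np.outer(n,n))*w[5]**2/4)@J.T;o+=[*(pr(c,p)-q),*(2*(W-V)/np.sqrt(np.trace(V)))[np.triu_indices(2)]]
        return np.array(o)
    best=min((least_squares(res,[*p0,a,b,26]) for a in(-.5,0,.5) for b in(-.5,0,.5)),key=lambda r:r.cost)
    n=np.array([best.x[3],best.x[4],1]);n/=np.linalg.norm(n);print('glass',best.x[:3],'n',n,'r',best.x[5],'cost',best.cost)
    return best.x[:3],n
g,n=measure({'scene':(float(sys.argv[1]),float(sys.argv[2])),'top':(float(sys.argv[3]),float(sys.argv[4]))})
o=status.get_obs();q=o['tcp_rot'];A=Ro.from_quat([q[1],q[2],q[3],q[0]])
print('glass in tool',A.inv().apply(g-o['eef_pos']),'tool -z',-A.as_matrix()[:,2])
E
python3 meas.py 245 200.3 268.8 208.4
```

```text
scene ctr [244.852 199.867] area px 133.5625 cov [17.444 -0.982 -0.982  6.591]
top ctr [268.561 208.423] area px 227.03125 cov [18.844  1.535  1.535 17.474]
glass [545.199  48.121 134.234] n [-0.339  0.191  0.921] r 24.88820033243813 cost 0.07866479468354434
glass in tool [149.89    0.676 -47.842] tool -z [-0.353  0.229  0.907]
```

```bash
python3 -m pendant '{"twist":[[0,0,0],[0,0,0],[0,0,0],[0,0,0],[0,0,0]],"xyz":[[0.3,0.2,0.1],[0.6,0.4,0.2],[0.9,0.6,0.3],[1.2,0.8,0.4],[1.48,0.92,0.44]],"jaw":[1,1,1,1,1]}' >/dev/null
python3 -m pendant '{"twist":[[0,0,0],[0,0,0],[0,0,0]],"xyz":[[0,0,0],[0,0,0],[0,0,0]],"jaw":[1,1,1]}'
python3 plan.py 1.6 -1.1 0.5
python3 - <<'E'
from h import *
C={n:cam(n) for n in('scene','top')}
cv2.imwrite('pics/e.png',np.hstack([cv2.resize(C['scene']['img'][100:300,170:340],(400,471),interpolation=3),cv2.resize(C['top']['img'][100:300,180:350],(400,471),interpolation=3)]))
E
```

```text
t: 13.35
eef_pos: [557.0, -62.3, 94.6]
tcp_rot: [0.196, 0.827, 0.519, 0.09]
wrist_force: [-0.3, 0.1, -1.2]
gripper_width: 17.4
gripper_force: 29.8
goal tcp [557.  -62.1  94.4]
t 13.35 pos [557.  -62.3  94.6] twist [-0.02  0.02 -0.06] xyz [ 0.01 -0.    0.  ] q [-0.71  0.26  0.62  2.24  0.36  0.37 -0.9 ] F [-0.3  0.1 -1.2] 17.359054609359013 29.788144826889038
```

View pics/e.png

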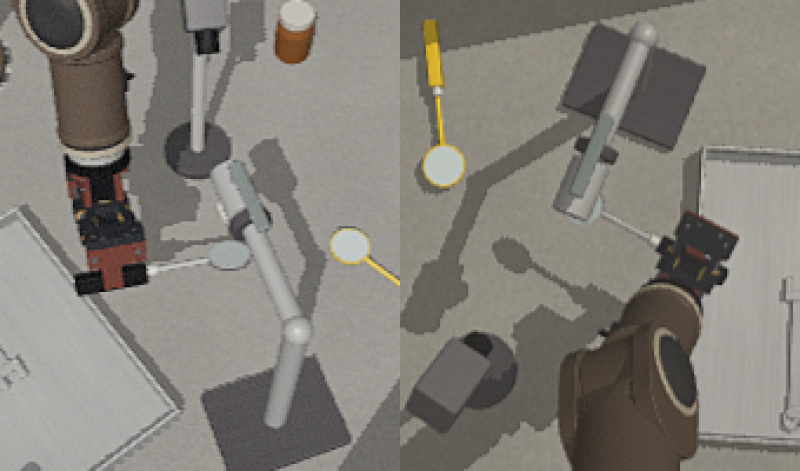

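The glass shows below the valve: scene tile (229,254), and in top its rim peeks out from under the valve body at (600,208), clear of everything. One last check that the fitted mark position is robust.

```bash
cat >> fit.py <<'E'
print('yaws %.3f %.3f'%tuple(r.x[2:]))
Q=P[:]
E_=[]
for i in range(len(Q)):
    P[:]=Q[:i]+Q[i+1:];E_.append(least_squares(res,r.x,loss='soft_l1').x)
E_=np.array(E_);print('jack range',E_.min(0).round(2),E_.max(0).round(2));P[:]=Q
C=np.linalg.inv(r.jac.T@r.jac);print('sd',np.sqrt(np.diag(C)).round(3))
for cc in(s,t):
    P[:]=[x for x in Q if x[0] is cc];print(least_squares(res,r.x,loss='soft_l1').x.round(2))
E
python3 fit.py | tail -5
```

```text
yaws -0.373 2.587
jack range [606.1  82.4  -0.4   2.6] [607.3  84.   -0.4   2.6]
sd [1.2 1.8 0.  0. ]
[606.4  84.4  -0.4   2.6]
[606.6  82.5  -0.4   2.6]
```

```bash
python3 -c "
from station import status,sign_off
o=status.get_obs();print(o['t'],abs(o['dq']).max(),o['gripper_force']);print(sign_off())"
```

```text
13.55 0.002615534186196906 29.788176119327545
the job is handed in; nothing more can be done
None
```

I handed the job in at 13.6 s, with the black-handled mirror held still in the fingers (about 30 N), its glass by calculation within a few mm and a few degrees of the viewing spot and angle; the verdict was not shown.

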